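Raise and lock the telescoping guitar-neck rest

ROBOT

A 6-joint arm with a two-finger parallel gripper is mounted at the origin on the work surface. World frame = base frame: x ahead of the robot, y to its left, z up, the work surface at z = 0. Lengths are in mm, angles in degrees, forces in N, time in s.
With the tool pointing down it reaches from about 350 to 850 mm from the base axis. Payload 8.1 kg.
Tool frame: the origin (TCP) lies where the fingers leave the gripper's body, on its centre line; the fingertips stand 73 mm ahead of it and the grasp point (between the pads) lies 54 mm ahead of it; z points along the fingers, y is the line along which they close (so a half turn about z gives the same grasp; the last joint's range is limited). The gripper opens to 85 mm and grips with 20 to 120 N. Pads are 22 mm wide; open, the fingers measure 114 mm over their backs; the gripper's body (76 mm by 85 mm) begins 54 mm behind the grasp point. The pads swing forward as they close: fully open they stand 13 mm farther back than shut.
Start: joints at [-4.893, 7.471, 85.268, -0, 87.261, -4.893], TCP at [600.005, 0.022, 303.892] pointing down, gripper open.
Joint ranges: [-169.43, 169.43], [-51.17, 129.36], [1.28, 143.12], [-76.62, 256.62], [0, 156.53], [-152.29, 152.29]. Speed limits (degrees/s): [136.94, 136.94, 159.86, 180, 180, 180].

INTERFACE

Orientations are given as [roll, pitch, yaw] about the fixed x, y, z axes, in that order (R = Rz(yaw) Ry(pitch) Rx(roll)).
In Python, from bench import sense, optics, r gives the robot as it stands.
- The arm moves only by the tool servo_tool, never from a script. Its argument "plan" is a list that holds one entry, the list of rows, each a list of 5 numbers: the shift along the world's x, y, z in m, then the turn about the world's z in degrees, then the finger opening in m, from 0 to 0.0854. A call has 1 to 10 rows; each row shifts and turns the commanded pose from where the row before left it; what a row does not reach is not made up. A row lasts 1/10 s, in which the tool goes at most 50 mm and 8.59 degrees, less where a joint would pass 70% of its speed; a pose out of reach is approached as far as the arm can. A call is refused whole if a number of a shift passes 0.05 or a number of a turn 8.59, either way. A call with a gripper value outside its range is refused whole. The fingers move at their own pace and stop on an object; "force" is the grip in N (left out, the last holds). Time passes only in rows, so rows that do not move let the fingers close. It gives the time, the measured TCP pose, the force, the opening and the grip force at its end, in the units of the state.
- sense(): the state, without advancing time (a new reading comes with each control period).
- optics.snapshot(name): name is "scene" or "side" or "wrist"; returns a dict with "frame" (480x640x3 uint8, blue, green, red), "fx", "fy", "cx", "cy" (pixels), "dist_coeffs" ([k1, k2, p1, p2, k3] as OpenCV has them; the pictures are not rectified), "cam_to_world" (4x4, takes a point from camera to world coordinates). Camera axes: x right, y down, z forward; pixel columns grow to the right and rows downward; lengths in mm; the calibration is good to about 2 mm. A picture is of the moment at which its call begins. There is no depth.
- r.hand_in(): hands the job in; it is judged then, once.
The state is a dict: "time": time; "joint_pos": joint angles; "qd": joint speeds; "joint_efforts": joint torques, N m; "tool_pos": TCP position; "tcp_rot": TCP orientation; "ft_force": force on the tool from outside, world axes, zero at the start; "wrist_torque": the same for the moment, N m; "finger_gap": finger opening in mm; "grip_force": force on a finger pad.
Only numpy, scipy, OpenCV 4.12 (cv2) and the standard library are available. Lean on these libraries where they do the work, as an engineer would, in place of code of your own. Each camera call takes 0.05 s, during which the arm holds its last target. There are 200 camera calls.

TASK

Set up the telescoping guitar-neck rest for work: twist its head anticlockwise (seen from above) to free the cross pin from the lower notch, draw the head up and find the upper notch by feel, then twist it all the way back clockwise so that the pin sits locked in the upper notch and the rest carries itself when you let go. Work it gently, never forcing the pin against the metal, and leave the other things on the bench where they are.

Things in the scene. Friction and masses are not known exactly. Their poses are not given: they have to be found in the camera images.
- stand: Fixed neck-rest stand: dark steel foot disc 90 mm across, 12 mm thick, on the bench; origin at the centre of its underside. Its z axis is the upright axis of the telescope, its x axis the direction of the pin when locked.
- sleeve: Fixed aluminium outer tube of the stand, 38 mm across, top 140 mm above the bench; origin and axes as the stand's. Its wall has an upright channel for the pin; clockwise of it (from above) the lower notch opens. Notches are 10 mm high, the pin 6 mm. Between the notches solid wall keeps the pin from turning back.
- sleeve_top (a point): Centre of the sleeve's top end. Below it the sleeve bears a black clamp collar, 50 mm across, 59 mm tall, clamped at an unmeasured height: it has the upper notch. With the pin on that notch's floor, lift reads between 0.042 and 0.062. A stop closes the channel above: touching it, the pin is 20 mm higher than on that floor; solid wall lies between notch and stop.
- head: Moving inner section with aluminium head: bar 66 mm long (x), 22 thick (y), 35 tall, an 8 mm long horn on each end 14 mm above the bar. Origin: on the axis, 13 mm below the bar's top, 22 above its bottom, 187 above the bench at lift 0; grip here from above across the 22 mm. Below: a 20 mm shaft into the sleeve. Weighs 0.3 to 0.5 kg; sinks unless held or locked.
- pin_tip (a point): Outer end of the 6 mm steel cross pin, 30 mm from the axis in the head's +x, 152 mm below the head's origin; it sticks out of the sleeve. The pin must never press on sleeve or collar with over 35 N: it bears about 20 mm off the axis, so that is 0.65 N m of twist, or 35 N of push or pull. 0.1 to 0.2 N m is a good feeling torque; let off beyond 0.3.
- lift (a joint): How far the inner section is drawn out, m, upward positive; 0 when the pin rests on the floor of the lower notch. Sliding drag is about 1 N plus 4 N at 0.1 m/s.
- twist (a joint): Turn of the head relative to the stand, rad, anticlockwise from above positive. About 0 is locked (the end of a notch stops it at -0.06); 0.80 to 0.95 is free in the channel (the far wall of the channel stops it at 0.96); against the solid wall between notches it stops at about 0.78. Turning friction is about 0.04 N m.
- pedal: Bystander: loose teal effects pedal, 112 x 66 x 45 mm, origin at the centre of its underside.
- tweezer: Bystander: loose stainless tweezer, 120 mm long along its x, 9 mm wide, 8 mm high, origin at the centre of its underside.
Things that resemble listed ones, but are neither listed nor needed, are in the scene too. Of the things that look like the stand, the smallest one is meant.

How it is judged (in metres and radians):
On the way, in this order (a step that is already met when the one before it is completed fails the run):
1. the head is twisted free of the lower notch (value of joint twist above 0.77 rad and value of joint lift below 0.02 m), for 0.05 s.
2. the inner section is drawn up along the channel (value of joint twist above 0.6 rad and value of joint lift above 0.03 m), for 0.05 s.
3. the head is twisted back, pin in the upper notch (value of joint twist below 0.25 rad and value of joint lift above 0.036 m), for 0.2 s.
At the end, for the whole second after the job is handed in: The pin is turned back into the upper notch (joint twist under 0.25 rad, joint lift 0.036 to 0.070 m), the head is at rest (under 0.02 m/s) and let go (all of step 3 and value of joint lift below 0.07 m and linear speed of head below 0.02 m/s and contact force between the fingers and head below 0.1 N); the robot touches nothing.
It fails at once if the pin is forced against the sleeve or collar with more than 35 N (contact force between head and sleeve above 35 N).
It fails at once if the loose pedal is moved more than 20 mm (distance of pedal from where it was at the start of the episode above 0.02 m).
It fails at once if the tweezer is moved more than 20 mm (distance of tweezer from where it was at the start of the episode above 0.02 m).
It also fails if it takes over 67 s, if anything falls off the work surface, if the arm or the gripper's body presses on something with over 40 N, if the wrist force passes 120 N, or if a joint passes its speed limit or range.

## Working session

There is one attempt and no reset: what is moved stays moved. The work goes in short steps, Python scripts to look and compute and a tool call to move; the robot and the scene stay as the last step left them, time stands still between calls to the robot, and variables do not carry over. Pictures are saved under pics/ and viewed, at most 10 in all, crops included, and the job is handed in when it is done.

Besides the shell and the picture viewer there is one more tool, called as name(argument=value, ...), one argument or row to a line, values as JSON. servo_tool: Moves the arm, as the interface text tells. Its arguments: {"type":"object","properties":{"plan":{"type":"array"},"force":{"type":"number"}},"required":["plan"]}

```bash
mkdir -p pics; python3 - <<'E'
from bench import sense, optics, r
import cv2,pickle
d={}
for n in ("scene","side","wrist"):
    s=optics.snapshot(n); d[n]=s; cv2.imwrite(f"pics/{n}0.png",s["frame"])
    print(n,s["fx"],s["cx"],s["cy"],s["dist_coeffs"],s["cam_to_world"])
pickle.dump(d,open("d0.pkl","wb"))
print(sense())
E
```

```text
scene 549.1012506105395 309.384154305634 239.01101008458264 [-0.07776484  0.          0.          0.          0.        ] [[-3.40496737e-01  6.95240173e-01 -6.33011117e-01  1.08866276e+03]
 [ 9.40085752e-01  2.39311175e-01 -2.42835211e-01  1.52490462e+02]
 [-1.73421604e-02 -6.77769329e-01 -7.35070055e-01  7.47868640e+02]
 [ 0.00000000e+00  0.00000000e+00  0.00000000e+00  1.00000000e+00]]
side 495.2625871815433 320.92654045852515 236.3180066275039 [-0.04586427  0.          0.          0.          0.        ] [[-9.39386313e-01 -2.03652102e-01  2.75824538e-01  3.03219594e+02]
 [-3.42729142e-01  5.35491487e-01 -7.71871494e-01  6.84830398e+02]
 [ 9.49156007e-03 -8.19618624e-01 -5.72830884e-01  6.55710541e+02]
 [ 0.00000000e+00  0.00000000e+00  0.00000000e+00  1.00000000e+00]]
wrist 335.39175322966855 322.7279688152364 245.1555824634171 [0.00879318 0.         0.         0.         0.        ] [[ 9.99997654e-01  1.69795288e-03 -1.34461237e-03  5.98798190e+02]
 [ 1.16514122e-03 -9.45063221e-01 -3.26885532e-01  8.41344893e+01]
 [-1.82577993e-03  3.26883198e-01 -9.45062983e-01  3.72299904e+02]
 [ 0.00000000e+00  0.00000000e+00  0.00000000e+00  1.00000000e+00]]
{'time': 0.15, 'joint_pos': array([-4.89292908e+00,  7.50423372e+00,  8.53147430e+01, -3.53422977e-04,
        8.72611862e+01, -4.89378404e+00]), 'qd': array([-0.05667185, -0.10353555, -0.1188769 , -0.04329963,  0.04652623,
        0.02582125]), 'joint_efforts': array([ 1.01583330e-03, -5.70061326e+01, -5.01160097e+01, -1.39109225e-04,
        9.69119486e-03, -7.10949371e-05]), 'tool_pos': array([5.99685767e+02, 4.88020402e-02, 3.03097033e+02]), 'tcp_rot': array([-1.79920099e+02, -6.48689204e-03,  9.00008676e+01]), 'ft_force': array([-0.10318449,  0.53837563, -0.26732769]), 'wrist_torque': array([-0.00702414, -0.0393221 , -0.01273369]), 'grip_force': 0.0, 'finger_gap': 85.04533600894831}
```

View pics/scene0.png

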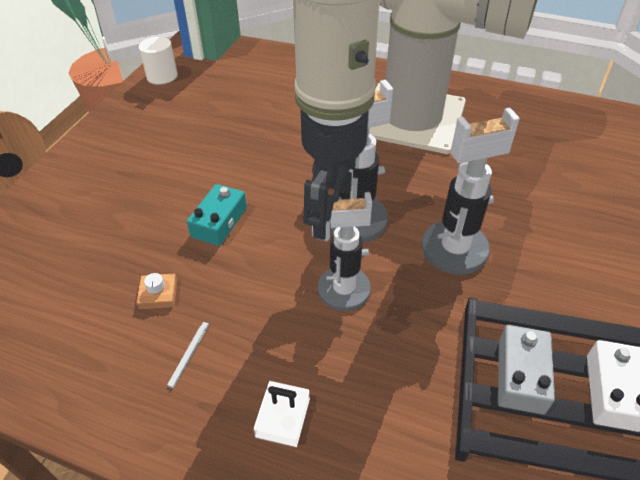

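View pics/side0.png

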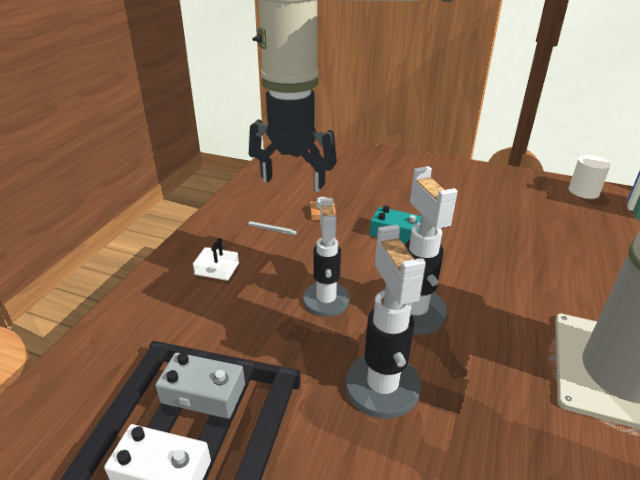

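The scene view shows three stands. The smallest has its foot at about (344,289) in scene and (326,298) in side. The pedal is at (217,213) and the tweezer at (188,355). I'll enlarge the small stand in both views.

```bash
python3 - <<'E'
import pickle,cv2,numpy as np
d=pickle.load(open("d0.pkl","rb"))
a=d["scene"]["frame"][185:315,305:385]; b=d["side"]["frame"][190:320,290:370]
f=lambda i:cv2.resize(i,None,fx=4.5,fy=4.5,interpolation=cv2.INTER_CUBIC)
cv2.imwrite("pics/c1.png",np.hstack([f(a),f(b)]))
E
```

```text
(no output)
```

View pics/c1.png

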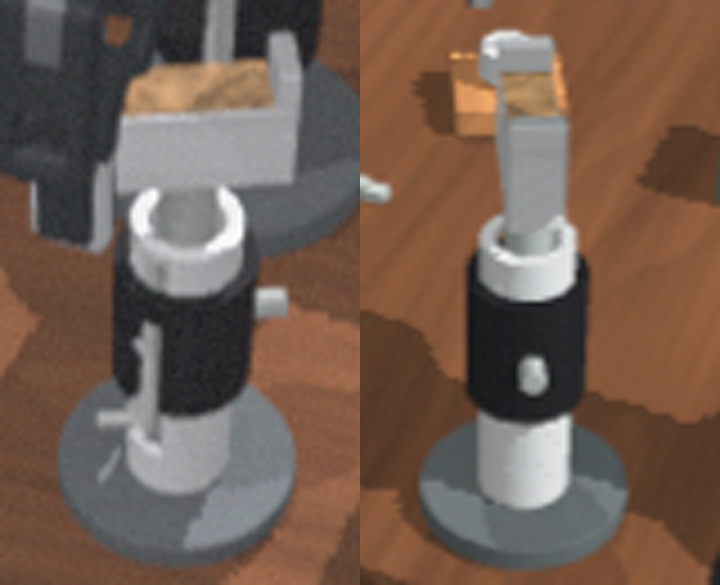

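View pics/wrist0.png

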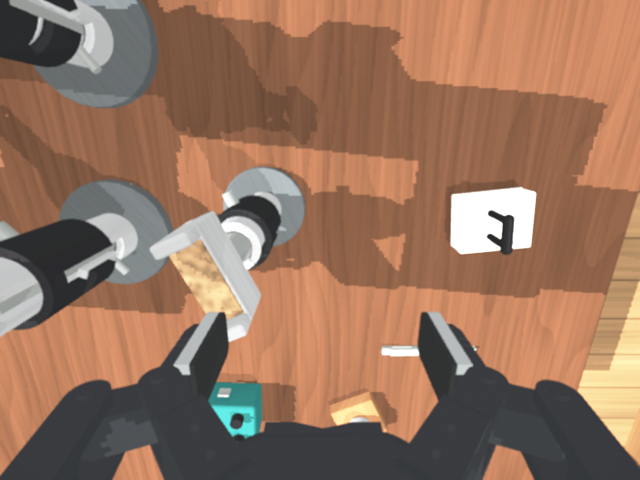

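```bash
cat >h.py <<'E'
import numpy as np,cv2
def ray(s,uv,z):
    K=np.array([[s["fx"],0,s["cx"]],[0,s["fy"],s["cy"]],[0,0,1]])
    p=cv2.undistortPoints(np.array([[uv]],float),K,np.array(s["dist_coeffs"],float))[0,0]
    T=np.array(s["cam_to_world"]); d=T[:3,:3]@[p[0],p[1],1]; o=T[:3,3]
    return o+d*(z-o[2])/d[2]
E
python3 - <<'E'
import pickle; from h import *
d=pickle.load(open("d0.pkl","rb"))
for n,uv,z,t in [("scene",(344.3,287.7),12,"foot"),("scene",(346.8,235),140,"top"),("side",(326.2,297.8),12,"foot"),("side",(327.3,245.1),140,"top"),("wrist",(265,206),12,"foot"),
 ("scene",(331.2,227.9),165,"barbotL"),("scene",(370.6,226.1),165,"barbotR"),("scene",(327.7,277.9),35,"pin"),
 ("scene",(333.3,210),200,"corkL"),("scene",(366,209),200,"corkR"),
 ("wrist",(152,250),214,"h1"),("wrist",(208,212),214,"h1b"),("wrist",(260,297),214,"h2"),("wrist",(230,341),214,"h2b"),
 ("scene",(217,213),45,"pedal"),("scene",(188,355),8,"tweez"),("scene",(362,217),12,"stand2"),("scene",(455,245),12,"stand3"),("scene",(372,90),280,"s2 head?")]:
    print(n,t,ray(d[n],uv,z).round(1))
E
```

```text
scene foot [540.7   3.   12. ]
scene top [539.    2.5 140. ]
side foot [532.7   8.2  12. ]
side top [531.7  11.4 140. ]
wrist foot [535.2   4.7  12. ]
scene barbotL [555.4 -17.3 165. ]
scene barbotR [533.   36.4 165. ]
scene pin [547.3 -24.4  35. ]
scene corkL [552.9 -15.4 200. ]
scene corkR [535.8  28.1 200. ]
wrist h1 [513.   26.7 214. ]
wrist h1b [543.2  46.2 214. ]
wrist h2 [5.655e+02 4.000e-01 2.140e+02]
wrist h2b [547.3 -26.9 214. ]
scene pedal [ 477.5 -262.    45. ]
scene tweez [ 742.8 -186.6    8. ]
scene stand2 [369.4 -15.8  12. ]
scene stand3 [383.3 162.8  12. ]
scene s2 head? [357.8 -17.3 280. ]
```

servo_tool(
  plan=[
    [[-0.016,0.0015,0,5.4,0.085],[-0.016,0.0015,0,5.4,0.085],[-0.016,0.0015,0,5.4,0.085],[-0.016,0.0015,0,5.3,0.085],[0,0,0,0,0.085],[0,0,0,0,0.085]],
  ],
)

```text
time: 0.75
tool_pos: [536.1, 6.0, 303.9]
tcp_rot: [180.0, 0.0, 111.4]
ft_force: [0.3, 0.1, 0.5]
finger_gap: 85.1
grip_force: 0.0
```

```bash
python3 - <<'E'
from bench import sense, optics, r
import cv2,pickle
s=optics.snapshot("wrist");pickle.dump(s,open("d1.pkl","wb"));cv2.imwrite("pics/w1.png",s["frame"]);print(sense())
E
```

```text
{'time': 0.8, 'joint_pos': array([-4.84154830e+00, -2.40668927e+00,  9.54361175e+01, -3.67986335e-04,
        8.69487061e+01, -2.62021449e+01]), 'qd': array([-0.065528  ,  0.61129435, -0.54033989,  0.03563152, -0.04692725,
       -0.31885964]), 'joint_efforts': array([ 8.44890322e-02, -4.82587302e+01, -4.96327507e+01,  4.45264901e-03,
        6.30726269e-02, -6.53399667e-02]), 'tool_pos': array([536.39914649,   5.94702539, 303.91397313]), 'tcp_rot': array([1.79980544e+02, 9.98423653e-03, 1.11360614e+02]), 'ft_force': array([ 0.26543871,  0.22705649, -0.65626386]), 'wrist_torque': array([-0.06063841,  0.01378137,  0.02837234]), 'grip_force': 0.0, 'finger_gap': 85.07450535192463}
```

View pics/w1.png

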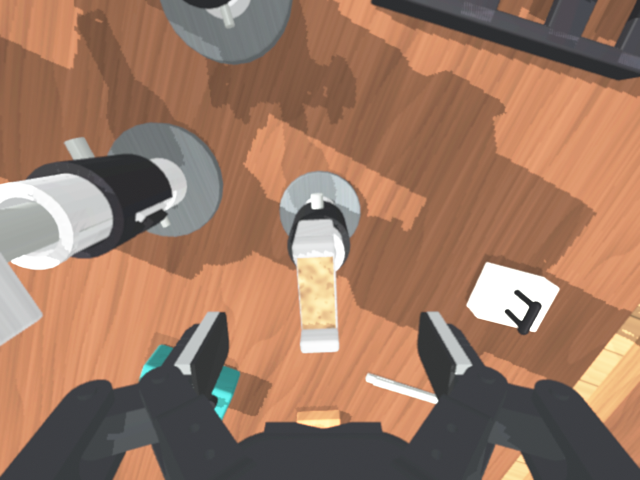

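The bar's cork top spans about (297,256)–(336,254) to (301,331)–(338,329), and the foot is centred near (320,207). The bar is nearly aligned with the fingers.

```bash
python3 - <<'E'
import pickle; from h import *
s=pickle.load(open("d1.pkl","rb"))
P=[ray(s,uv,200)[:2] for uv in [(297,256),(336,254),(301,331),(338,329)]]
a=(P[0]+P[1])/2;b=(P[2]+P[3])/2;v=b-a
print(np.round(P,1),(a+b)/2,np.linalg.norm(v),np.degrees(np.arctan2(v[1],v[0])))
for e in (0,1):
  v=P[e+2]-P[e];print(np.degrees(np.arctan2(v[1],v[0])))
print(ray(s,(320,207),12))
E
```

```text
[[515.5  17.4]
 [535.1  26.4]
 [534.2 -27. ]
 [554.3 -17.6]] [ 5.34771818e+02 -2.03970456e-01] 48.03214710355138 -66.77675795069663
-67.14535405243106
-66.40673612454245
[531.25056482   8.02979636  12.        ]
```

servo_tool(
  plan=[
    [[-0.0037,-0.0013,0,1.6,0.085],[0,0,-0.012,0,0.085],[0,0,-0.012,0,0.085],[0,0,-0.012,0,0.085],[0,0,-0.013,0,0.085],[0,0,0,0,0.085]],
  ],
)

```text
time: 1.4
tool_pos: [531.0, 4.9, 251.6]
tcp_rot: [-179.8, -0.1, 113.1]
ft_force: [-0.8, -0.2, 0.4]
finger_gap: 85.3
grip_force: 0.0
```

```bash
python3 - <<'E'
from bench import sense, optics, r
import cv2,pickle,numpy as np
s=optics.snapshot("wrist");q=optics.snapshot("scene");pickle.dump((s,q),open("d2.pkl","wb"))
cv2.imwrite("pics/w2.png",np.hstack([cv2.resize(s["frame"][200:450,200:450],None,fx=1.8,fy=1.8),cv2.resize(q["frame"][150:300,300:400],(300,450))]));print(sense()["tool_pos"])
E
```

```text
[532.03034293   4.77460548 254.171111  ]
```

View pics/w2.png

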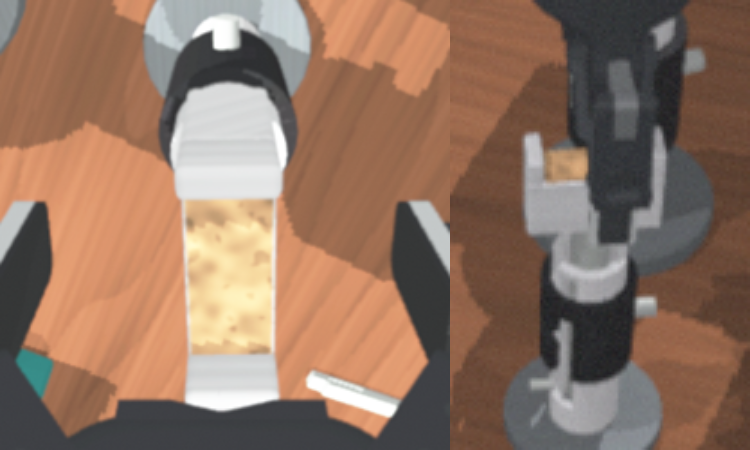

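The wrist crop shows the bar about 5 px right of the finger midpoint. I'll compute the offset along the bar.

```bash
python3 - <<'E'
import pickle; from h import *
s,q=pickle.load(open("d2.pkl","rb"))
t=np.radians(-67);u=np.array([np.cos(t),np.sin(t)]);n=np.array([-u[1],u[0]])
W=lambda x,y:(200+x/1.8,200+y/1.8); S=lambda x,y:(300+(x-450)/3,150+y/3)
print("tcp",np.dot([532.03,4.77],u),np.dot([532.03,4.77],n))
for nm,c,uv,z in [("cork low",s,W(231,353),200),("tophorn inner",s,W(229,198),214),("tophorn outer",s,W(229,167),214),("finger L",s,W(52,250),190),("finger R",s,W(392,250),190),
 ("sc horn L out",q,S(525,137),214),("sc horn R out",q,S(665,133),214),("sc bot L",q,S(529,233),165),("tip",q,S(614,241),194),("sleeve",q,S(588,272),140),("foot",q,S(582,408),12)]:
    p=ray(c,uv,z)[:2]; print(nm,p@u,p@n)
E
```

```text
tcp 203.48987413918016 491.5999846651957
cork low 232.13838237783165 492.1539195417328
tophorn inner 180.21896506034477 491.1859301529274
tophorn outer 173.30440312826445 491.13846697582744
finger L 209.16347611854343 446.63362660686926
finger R 208.66681807707883 532.8327440229256
sc horn L out 240.95884394167456 487.1795079308313
sc horn R out 174.2808381810739 489.14302280399556
sc bot L 240.02429216154496 503.499320379774
tip 203.3527564740388 539.1675455710098
sleeve 210.6967913970474 508.5919010732031
foot 208.65780353136722 495.2640576930915
```

servo_tool(
  plan=[
    [[0.0031,-0.0022,0,0,0.085],[0,0,-0.007,0,0.085],[0,0,-0.007,0,0.06],[0,0,0,0,0.04],[0,0,0,0,0.03],[0,0,0,0,0.026],[0,0,0,0,0.026],[0,0,0,0,0.026]],
  ],
  force=30,
)

```text
time: 2.3
tool_pos: [535.5, 2.5, 241.2]
tcp_rot: [180.0, 0.0, 113.1]
ft_force: [-0.7, 0.2, 0.6]
finger_gap: 25.9
grip_force: 0.0
```

servo_tool(
  plan=[
    [[0,0,0,0,0.0245],[0,0,0,0,0.0235]],
  ],
)

```text
time: 2.5
tool_pos: [535.3, 2.5, 241.0]
tcp_rot: [-180.0, 0.0, 113.1]
ft_force: [-0.8, -1.3, 0.7]
finger_gap: 23.4
grip_force: 0.6
```

```bash
cat >q.py <<'E'
from bench import sense
s=sense()
for k in("time","tool_pos","tcp_rot","ft_force","wrist_torque","finger_gap","grip_force"):print(k,s[k])
E
python3 q.py; python3 - <<'E'
from bench import optics
import cv2
s=optics.snapshot("wrist")
cv2.imwrite("pics/w3.png",cv2.resize(s["frame"][200:450,200:450],None,fx=2.4,fy=2.4))
E
```

```text
time 2.5
tool_pos [535.32476667   2.46531235 240.9991893 ]
tcp_rot [-1.79989160e+02  4.13148683e-03  1.13097985e+02]
ft_force [-0.79973576 -1.33536327  0.67922312]
wrist_torque [-0.06534363  0.22441033 -0.01740776]
finger_gap 23.38986218081375
grip_force 0.6343394704163074
```

View pics/w3.png

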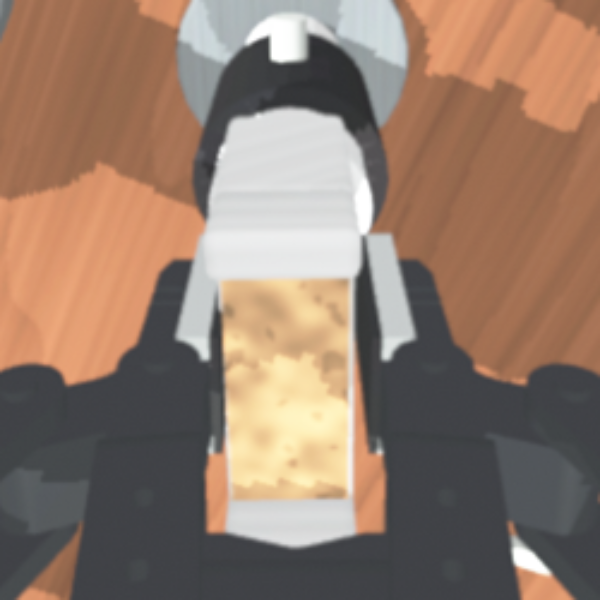

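The left pad touches lightly and the right gap is about 1.4 mm, so I'll shift by 0.7 mm and close.

servo_tool(
  plan=[
    [[-0.0006,-0.0003,0,0,0.0235],[0,0,0,0,0.0225],[0,0,0,0,0.021],[0,0,0,0,0.02],[0,0,0,0,0.02]],
  ],
)

```text
time: 3.05
tool_pos: [534.7, 2.2, 240.9]
tcp_rot: [-180.0, -0.0, 113.1]
ft_force: [-1.1, -0.4, 2.6]
finger_gap: 21.4
grip_force: 29.2
```

```bash
python3 q.py
```

```text
time 3.05
tool_pos [534.72848907   2.23553015 240.93468505]
tcp_rot [-1.79987370e+02 -4.93827091e-03  1.13103897e+02]
ft_force [-1.09423832 -0.42148723  2.61055361]
wrist_torque [-0.11945655  0.56139613  0.05204961]
finger_gap 21.422239998132305
grip_force 29.17119473218918
```

servo_tool(
  plan=[
    [[0,0,0.001,0,0.02],[0,0,0.001,0,0.02],[0,0,0,2,0.02],[0,0,0,3,0.02],[0,0,0,3,0.02],[0,0,0,0,0.02]],
  ],
)

```text
time: 3.65
tool_pos: [534.6, 2.2, 242.4]
tcp_rot: [-180.0, -0.0, 121.1]
ft_force: [-1.6, -0.8, -3.4]
finger_gap: 21.4
grip_force: 29.8
```

```bash
python3 q.py
```

```text
time 3.65
tool_pos [534.56988409   2.18922685 242.37555736]
tcp_rot [-1.79957749e+02 -2.68417359e-02  1.21144278e+02]
ft_force [-1.58041204 -0.7898831  -3.36873027]
wrist_torque [-0.14917042  0.15470983  0.04839461]
finger_gap 21.404317113522644
grip_force 29.801060557365417
```

servo_tool(
  plan=[
    [[0,0,0,5,0.02],[0,0,0,5,0.02],[0,0,0,5,0.02],[0,0,0,5,0.02],[0,0,0,0,0.02]],
  ],
)

```text
time: 4.15
tool_pos: [534.6, 2.2, 242.5]
tcp_rot: [-180.0, -0.0, 141.1]
ft_force: [-0.6, -1.1, -3.4]
finger_gap: 21.5
grip_force: 29.8
```

```bash
python3 q.py
```

```text
time 4.15
tool_pos [534.59272778   2.21493556 242.46469457]
tcp_rot [-1.79975000e+02 -3.43042254e-02  1.41095174e+02]
ft_force [-0.59254245 -1.09642878 -3.36064185]
wrist_torque [-0.13265798  0.18746907  0.01216577]
finger_gap 21.482238500459328
grip_force 29.764372408390045
```

servo_tool(
  plan=[
    [[0,0,0,5,0.02],[0,0,0,5,0.02],[0,0,0,5,0.02],[0,0,0,3,0.02],[0,0,0,2,0.02],[0,0,0,1.5,0.02],[0,0,0,0,0.02]],
  ],
)

```text
time: 4.85
tool_pos: [534.6, 2.2, 242.7]
tcp_rot: [-180.0, -0.0, 162.5]
ft_force: [-1.3, -0.2, -4.0]
finger_gap: 21.7
grip_force: 29.8
```

```bash
python3 q.py
```

```text
time 4.85
tool_pos [534.64975502   2.2178099  242.66900436]
tcp_rot [-1.79992253e+02 -2.82265218e-02  1.62508927e+02]
ft_force [-1.30520187 -0.2419357  -3.9790255 ]
wrist_torque [-0.189038    0.28711218  0.05218053]
finger_gap 21.73515001933304
grip_force 29.80794668197632
```

servo_tool(
  plan=[
    [[0,0,0,1,0.02],[0,0,0,1,0.02],[0,0,0,0,0.02]],
  ],
)

```text
time: 5.15
tool_pos: [534.7, 2.2, 242.8]
tcp_rot: [-180.0, -0.0, 164.6]
ft_force: [-0.9, -1.2, -4.3]
finger_gap: 21.9
grip_force: 29.8
```

```bash
python3 q.py
```

```text
time 5.15
tool_pos [534.71631459   2.20365234 242.80923028]
tcp_rot [-1.79991340e+02 -1.51373483e-02  1.64619571e+02]
ft_force [-0.93987631 -1.23959196 -4.26107545]
wrist_torque [-0.19327997  0.41634597 -0.00539632]
finger_gap 21.899272163005815
grip_force 29.830087423324585
```

servo_tool(
  plan=[
    [[0,0,0.001,0,0.02],[0,0,0.001,0,0.02],[0,0,0.001,0,0.02],[0,0,0,0,0.02]],
  ],
)

```text
time: 5.55
tool_pos: [534.8, 2.2, 246.2]
tcp_rot: [-180.0, 0.0, 164.6]
ft_force: [-2.6, -1.7, -3.2]
finger_gap: 21.7
grip_force: 29.9
```

servo_tool(
  plan=[
    [[0,0,0.001,0,0.02],[0,0,0.001,0,0.02],[0,0,0,0,0.02]],
  ],
)

```text
time: 5.85
tool_pos: [534.8, 2.2, 248.1]
tcp_rot: [-180.0, 0.0, 164.6]
ft_force: [-1.4, -1.0, -2.5]
finger_gap: 21.6
grip_force: 29.9
```

```bash
python3 q.py
```

```text
time 5.85
tool_pos [534.8437972    2.21640006 248.07512549]
tcp_rot [-1.79998976e+02  5.56008702e-03  1.64598369e+02]
ft_force [-1.36552044 -0.98703757 -2.53497443]
wrist_torque [-0.26759801  0.52400766  0.01452746]
finger_gap 21.584675281975663
grip_force 29.866001307964325
```

servo_tool(
  plan=[
    [[0,0,0.004,0,0.02],[0,0,0.004,0,0.02],[0,0,0.004,0,0.02],[0,0,0.004,0,0.02],[0,0,0.004,0,0.02],[0,0,0.004,0,0.02],[0,0,0.004,0,0.02],[0,0,0.004,0,0.02],[0,0,0,0,0.02]],
  ],
)

```text
time: 6.75
tool_pos: [535.1, 2.2, 280.9]
tcp_rot: [180.0, 0.1, 164.6]
ft_force: [-3.3, -0.7, -2.0]
finger_gap: 21.7
grip_force: 29.6
```

```bash
python3 q.py
```

```text
time 6.75
tool_pos [535.07522175   2.15712163 280.92471644]
tcp_rot [1.79993094e+02 6.50493636e-02 1.64599397e+02]
ft_force [-3.29853703 -0.71950362 -2.0310205 ]
wrist_torque [-0.27253027  0.7641541  -0.01617051]
finger_gap 21.712548365749857
grip_force 29.62168514728546
```

servo_tool(
  plan=[
    [[0,0,0.004,0,0.02],[0,0,0.004,0,0.02],[0,0,0.004,0,0.02],[0,0,0.004,0,0.02],[0,0,0.002,0,0.02],[0,0,0,0,0.02]],
  ],
  force=22,
)

```text
time: 7.35
tool_pos: [535.0, 2.2, 298.6]
tcp_rot: [180.0, 0.0, 164.6]
ft_force: [-2.4, -0.4, -2.9]
finger_gap: 21.5
grip_force: 29.6
```

servo_tool(
  plan=[
    [[0,0,0.001,0,0.02],[0,0,0.001,0,0.02],[0,0,0,0,0.02]],
  ],
)

```text
time: 7.65
tool_pos: [534.9, 2.2, 300.0]
tcp_rot: [180.0, 0.0, 164.6]
ft_force: [-1.5, -0.6, -3.3]
finger_gap: 21.4
grip_force: 29.5
```

servo_tool(
  plan=[
    [[0,0,0.001,0,0.02],[0,0,0.001,0,0.02],[0,0,0,0,0.02]],
  ],
)

```text
time: 7.95
tool_pos: [534.9, 2.2, 302.1]
tcp_rot: [180.0, 0.0, 164.6]
ft_force: [-1.5, -0.5, -2.9]
finger_gap: 21.8
grip_force: 29.4
```

servo_tool(
  plan=[
    [[0,0,0.001,0,0.02],[0,0,0,0,0.02]],
  ],
)

```text
time: 8.15
tool_pos: [534.9, 2.2, 303.1]
tcp_rot: [180.0, 0.0, 164.6]
ft_force: [-1.4, -0.6, -1.6]
finger_gap: 21.5
grip_force: 29.4
```

servo_tool(
  plan=[
    [[0,0,0.001,0,0.02],[0,0,0,0,0.02]],
  ],
)

```text
time: 8.35
tool_pos: [534.8, 2.2, 304.1]
tcp_rot: [180.0, 0.0, 164.6]
ft_force: [-2.0, -0.3, -3.1]
finger_gap: 21.4
grip_force: 29.4
```

servo_tool(
  plan=[
    [[0,0,0.001,0,0.02],[0,0,0,0,0.02]],
  ],
)

```text
time: 8.55
tool_pos: [534.8, 2.2, 305.1]
tcp_rot: [-180.0, 0.0, 164.6]
ft_force: [-1.3, -1.7, -3.2]
finger_gap: 21.5
grip_force: 29.4
```

servo_tool(
  plan=[
    [[0,0,0.001,0,0.02],[0,0,0,0,0.02]],
  ],
)

```text
time: 8.75
tool_pos: [534.8, 2.2, 306.1]
tcp_rot: [-180.0, 0.0, 164.6]
ft_force: [-2.4, -0.2, -3.2]
finger_gap: 21.7
grip_force: 29.4
```

```bash
python3 - <<'E'
from bench import optics
import cv2
s=optics.snapshot("scene")
cv2.imwrite("pics/s4.png",cv2.resize(s["frame"][210:310,300:390],None,fx=6,fy=6,interpolation=cv2.INTER_CUBIC))
E
python3 q.py
```

```text
time 8.8
tool_pos [534.84129566   2.22952174 306.0552672 ]
tcp_rot [-1.79999752e+02  1.09868663e-02  1.64602807e+02]
ft_force [-1.58118319 -0.96812177 -3.57342775]
wrist_torque [-0.24055418  0.43259421  0.00919021]
finger_gap 21.72446360159554
grip_force 29.403725266456604
```

View pics/s4.png

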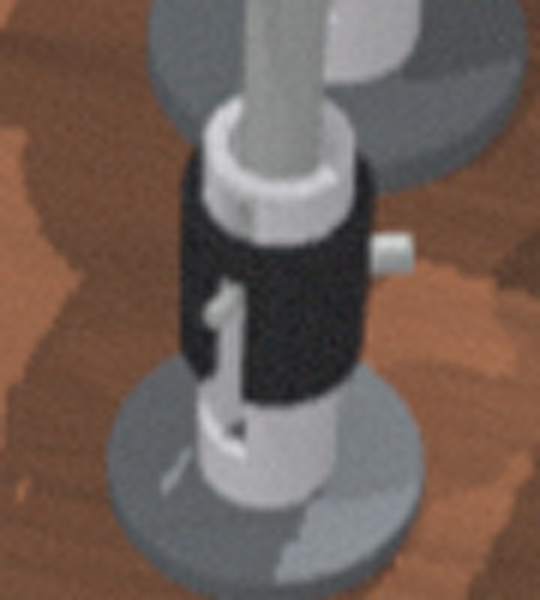

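The scene crop shows the pin near (225,300), only a few mm below the channel's top end at about (235,280). I'll creep up.

servo_tool(
  plan=[
    [[0,0,0.0005,0,0.02],[0,0,0.0005,0,0.02],[0,0,0,0,0.02]],
  ],
)

```text
time: 9.1
tool_pos: [534.8, 2.2, 307.0]
tcp_rot: [180.0, 0.0, 164.6]
ft_force: [-1.2, -0.9, -4.1]
finger_gap: 21.6
grip_force: 29.4
```

```bash
python3 q.py|egrep 'pos|force'
```

```text
tool_pos [534.84184557   2.21241475 307.00760364]
ft_force [-1.17175382 -0.94534629 -4.13571968]
grip_force 29.39691424369812
```

servo_tool(
  plan=[
    [[0,0,0.0005,0,0.02],[0,0,0.0005,0,0.02],[0,0,0,0,0.02]],
  ],
)

```text
time: 9.4
tool_pos: [534.8, 2.2, 308.0]
tcp_rot: [-180.0, 0.0, 164.6]
ft_force: [-1.5, -1.0, -3.5]
finger_gap: 21.6
grip_force: 29.4
```

servo_tool(
  plan=[
    [[0,0,0.0005,0,0.02],[0,0,0.0005,0,0.02],[0,0,0,0,0.02]],
  ],
)

```text
time: 9.7
tool_pos: [534.8, 2.2, 309.0]
tcp_rot: [180.0, 0.0, 164.6]
ft_force: [-1.5, -0.5, -3.6]
finger_gap: 21.7
grip_force: 29.4
```

servo_tool(
  plan=[
    [[0,0,0.0005,0,0.02],[0,0,0.0005,0,0.02],[0,0,0,0,0.02]],
  ],
)

```text
time: 10.0
tool_pos: [534.8, 2.2, 310.0]
tcp_rot: [180.0, 0.0, 164.6]
ft_force: [-3.1, -0.9, -2.9]
finger_gap: 21.6
grip_force: 29.4
```

servo_tool(
  plan=[
    [[0,0,0.0005,0,0.02],[0,0,0.0005,0,0.02],[0,0,0,0,0.02]],
  ],
)

```text
time: 10.3
tool_pos: [534.8, 2.2, 311.0]
tcp_rot: [-180.0, 0.0, 164.6]
ft_force: [-1.1, -1.1, -3.0]
finger_gap: 21.3
grip_force: 29.4
```

servo_tool(
  plan=[
    [[0,0,0.0005,0,0.02],[0,0,0.0005,0,0.02],[0,0,0,0,0.02]],
  ],
)

```text
time: 10.6
tool_pos: [534.8, 2.2, 312.0]
tcp_rot: [180.0, 0.0, 164.6]
ft_force: [-1.8, -0.4, -3.0]
finger_gap: 22.1
grip_force: 29.4
```

servo_tool(
  plan=[
    [[0,0,0.0005,0,0.02],[0,0,0.0005,0,0.02],[0,0,0,0,0.02]],
  ],
)

```text
time: 10.9
tool_pos: [534.8, 2.2, 313.0]
tcp_rot: [-180.0, 0.0, 164.6]
ft_force: [-1.6, -1.1, -2.7]
finger_gap: 21.8
grip_force: 29.4
```

servo_tool(
  plan=[
    [[0,0,0.0005,0,0.02],[0,0,0.0005,0,0.02],[0,0,0,0,0.02]],
  ],
)

```text
time: 11.2
tool_pos: [534.8, 2.2, 314.0]
tcp_rot: [180.0, 0.0, 164.6]
ft_force: [-1.1, -1.1, -2.2]
finger_gap: 21.9
grip_force: 29.4
```

servo_tool(
  plan=[
    [[0,0,0.0005,0,0.02],[0,0,0.0005,0,0.02],[0,0,0,0,0.02]],
  ],
)

```text
time: 11.5
tool_pos: [534.7, 2.2, 314.4]
tcp_rot: [-180.0, -0.0, 164.6]
ft_force: [0.1, -0.7, -8.2]
finger_gap: 21.4
grip_force: 28.8
```

The stop contact reads about z 314.3, so the notch window is about 294.3–298.3. I'll go down to about 296.3.

servo_tool(
  plan=[
    [[0,0,-0.003,0,0.02],[0,0,-0.003,0,0.02],[0,0,-0.003,0,0.02],[0,0,-0.003,0,0.02],[0,0,-0.003,0,0.02],[0,0,-0.0025,0,0.02],[0,0,-0.0012,0,0.02],[0,0,0,0,0.02]],
  ],
)

```text
time: 12.3
tool_pos: [534.7, 2.3, 295.7]
tcp_rot: [-180.0, -0.0, 164.6]
ft_force: [-1.1, -0.5, -3.7]
finger_gap: 21.7
grip_force: 29.4
```

servo_tool(
  plan=[
    [[0,0,0,-2,0.02],[0,0,0,-2,0.02],[0,0,0,-2,0.02],[0,0,0,0,0.02]],
  ],
)

```text
time: 12.7
tool_pos: [534.8, 2.2, 295.9]
tcp_rot: [-180.0, -0.0, 158.6]
ft_force: [-1.2, -1.0, -3.7]
finger_gap: 21.5
grip_force: 29.1
```

```bash
python3 q.py
```

```text
time 12.7
tool_pos [534.76886522   2.2185879  295.93803404]
tcp_rot [-1.79996562e+02 -1.65613976e-02  1.58565109e+02]
ft_force [-1.24039556 -0.98979575 -3.7420673 ]
wrist_torque [-0.28921735  0.19767028 -0.08606615]
finger_gap 21.511065515812973
grip_force 29.138041734695435
```

servo_tool(
  plan=[
    [[0,0,0,-1,0.02],[0,0,0,-1,0.02],[0,0,0,0,0.02]],
  ],
)

```text
time: 13.0
tool_pos: [534.8, 2.2, 296.1]
tcp_rot: [-180.0, -0.0, 156.6]
ft_force: [-1.3, 0.3, -3.8]
finger_gap: 21.5
grip_force: 29.1
```

```bash
python3 q.py|tail -4
```

```text
ft_force [-1.29638297  0.34146721 -3.75932637]
wrist_torque [-0.25701957  0.29326806 -0.0195434 ]
finger_gap 21.462479892621435
grip_force 29.14525419473648
```

servo_tool(
  plan=[
    [[0,0,0,-1.5,0.02],[0,0,0,-1.5,0.02],[0,0,0,0,0.02]],
  ],
)

```text
time: 13.3
tool_pos: [534.8, 2.2, 296.2]
tcp_rot: [-180.0, -0.0, 153.5]
ft_force: [-1.0, -1.1, -3.2]
finger_gap: 21.3
grip_force: 29.2
```

```bash
python3 q.py|tail -4
```

```text
ft_force [-1.03585208 -1.11432294 -3.18870569]
wrist_torque [-0.27778147  0.35829263 -0.00162314]
finger_gap 21.316181460006156
grip_force 29.156281650066376
```

servo_tool(
  plan=[
    [[0,0,0,-3,0.02],[0,0,0,-3,0.02],[0,0,0,-4,0.02],[0,0,0,0,0.02]],
  ],
)

```text
time: 13.7
tool_pos: [534.8, 2.2, 296.2]
tcp_rot: [-180.0, -0.0, 143.5]
ft_force: [-1.0, -0.6, -4.1]
finger_gap: 21.7
grip_force: 29.2
```

```bash
python3 q.py|tail -4
```

```text
ft_force [-1.02355669 -0.62475529 -4.05944158]
wrist_torque [-0.28123785  0.4119851  -0.06094161]
finger_gap 21.704502438821777
grip_force 29.16499614715576
```

servo_tool(
  plan=[
    [[0,0,0,-5,0.02],[0,0,0,-5,0.02],[0,0,0,-5,0.02],[0,0,0,-5,0.02],[0,0,0,-4,0.02],[0,0,0,-3,0.02],[0,0,0,0,0.02]],
  ],
)

```text
time: 14.4
tool_pos: [534.8, 2.2, 296.2]
tcp_rot: [-180.0, -0.0, 116.7]
ft_force: [-1.5, -0.9, -3.6]
finger_gap: 21.7
grip_force: 29.2
```

```bash
python3 q.py|tail -4
```

```text
ft_force [-1.50016129 -0.94350695 -3.63697711]
wrist_torque [-0.30212384  0.46777833 -0.00828561]
finger_gap 21.65654064077611
grip_force 29.180808663368225
```

servo_tool(
  plan=[
    [[0,0,0,-1,0.02],[0,0,0,-1,0.02],[0,0,0,-1,0.02],[0,0,0,-0.6,0.02],[0,0,0,0,0.02]],
  ],
)

```text
time: 14.9
tool_pos: [534.8, 2.2, 296.2]
tcp_rot: [-180.0, -0.0, 113.0]
ft_force: [-1.7, -1.2, -3.3]
finger_gap: 21.6
grip_force: 29.2
```

```bash
python3 q.py|tail -4
```

```text
ft_force [-1.6829344  -1.20640917 -3.3044481 ]
wrist_torque [-0.38299554  0.56565619  0.00087247]
finger_gap 21.553805437672814
grip_force 29.240520894527435
```

servo_tool(
  plan=[
    [[0,0,-0.0005,0,0.02],[0,0,-0.0005,0,0.02],[0,0,-0.0005,0,0.02],[0,0,0,0,0.02]],
  ],
)

```text
time: 15.3
tool_pos: [534.8, 2.2, 294.6]
tcp_rot: [-180.0, 0.0, 113.0]
ft_force: [-1.6, -1.3, -2.5]
finger_gap: 21.6
grip_force: 29.4
```

servo_tool(
  plan=[
    [[0,0,-0.0004,0,0.02],[0,0,0,0,0.02]],
  ],
)

```text
time: 15.5
tool_pos: [534.8, 2.2, 294.3]
tcp_rot: [180.0, -0.0, 113.0]
ft_force: [-2.0, -1.3, -3.3]
finger_gap: 21.7
grip_force: 29.4
```

servo_tool(
  plan=[
    [[0,0,-0.0004,0,0.02],[0,0,0,0,0.02]],
  ],
)

```text
time: 15.7
tool_pos: [534.8, 2.2, 293.9]
tcp_rot: [180.0, 0.0, 113.0]
ft_force: [-2.1, -1.7, -2.1]
finger_gap: 21.7
grip_force: 29.5
```

servo_tool(
  plan=[
    [[0,0,-0.0004,0,0.02],[0,0,0,0,0.02]],
  ],
)

```text
time: 15.9
tool_pos: [534.9, 2.3, 293.8]
tcp_rot: [180.0, 0.0, 113.0]
ft_force: [-2.6, -1.7, 0.5]
finger_gap: 21.6
grip_force: 29.9
```

The pin is on the notch floor and carries the weight. I'll open slowly.

servo_tool(
  plan=[
    [[0,0,0,0,0.022],[0,0,0,0,0.0235],[0,0,0,0,0.026],[0,0,0,0,0.03],[0,0,0,0,0.04],[0,0,0,0,0.06],[0,0,0,0,0.085],[0,0,0,0,0.085],[0,0,0,0,0.085]],
  ],
)

```text
time: 16.8
tool_pos: [534.8, 2.2, 293.5]
tcp_rot: [180.0, -0.0, 113.0]
ft_force: [-0.3, 0.6, 0.2]
finger_gap: 84.8
grip_force: 0.0
```

servo_tool(
  plan=[
    [[0,0,0.005,0,0.085],[0,0,0.01,0,0.085],[0,0,0.015,0,0.085],[0,0,0.015,0,0.085],[0,0,0.015,0,0.085],[0,0,0,0,0.085]],
  ],
)

```text
time: 17.4
tool_pos: [535.9, 2.1, 357.5]
tcp_rot: [179.7, 0.2, 113.0]
ft_force: [0.5, -0.6, 0.1]
finger_gap: 85.2
grip_force: 0.0
```

```bash
python3 q.py; python3 - <<'E'
from bench import optics
import cv2,numpy as np
a=optics.snapshot("scene")["frame"];b=optics.snapshot("side")["frame"]
f=lambda i:cv2.resize(i,None,fx=4,fy=4)
cv2.imwrite("pics/f.png",np.hstack([f(a[165:315,300:390]),f(b[165:315,285:375])]))
E
```

```text
time 17.4
tool_pos [535.93145346   2.13830778 357.45818526]
tcp_rot [1.79713593e+02 1.50748316e-01 1.13001642e+02]
ft_force [ 0.51981666 -0.56315951  0.07086812]
wrist_torque [-0.03308635 -0.02291327 -0.02059803]
finger_gap 85.15057021288831
grip_force 0.0
```

View pics/f.png

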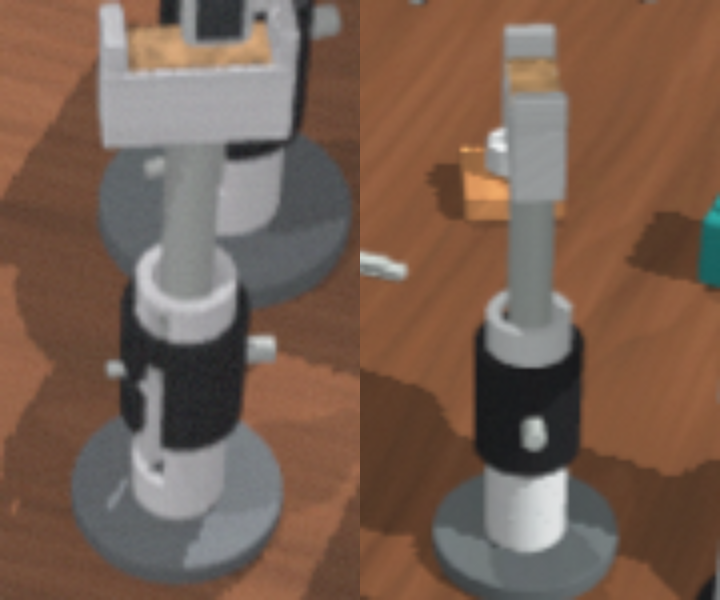

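The head stays raised on its own, with the pin out at the left at (117,368) in the upper notch.

```bash
python3 -c "
from bench import r
print(r.hand_in())"
```

```text
the job is handed in; nothing more can be done
None
```

I handed in the job with the rest standing on its own: pin turned fully back and resting on the upper notch floor (lift about 53 mm), gripper open and clear. No contact force above about 8 N was read; the pass/fail result was not shown.

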